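Line up the bridge model's tie bar with a drift and bolt it

ROBOT

A 6-joint arm with a two-finger parallel gripper is mounted at the origin on the work surface. World frame = base frame: x ahead of the robot, y to its left, z up, the work surface at z = 0. Lengths are in m, angles in rad, forces in N, time in s.
With the tool pointing down it reaches from about 0.35 to 0.975 m from the base axis. Payload 4.9 kg.
Tool frame: the origin (TCP) lies on the mounting face of the last link; the fingertips stand 173 mm ahead of it and the grasp point (between the pads) lies 155 mm ahead of it (tcp_to_grasp is the distance from the TCP to the grasp point, in m); z points along the fingers, y is the line along which they close (so a half turn about z gives the same grasp; the last joint's range is limited). The gripper opens to 85 mm and grips with 20 to 120 N. Pads are 22 mm wide; open, the fingers measure 114 mm over their backs; the gripper's body (76 mm by 85 mm) begins 54 mm behind the grasp point. The pads swing forward as they close: fully open they stand 13 mm farther back than shut.
Start: joints at [1.228, 0.053, 1.613, -0, 1.476, -0.119], TCP at [0.139, 0.609, 0.405] pointing down, gripper open.
Joint ranges: [-3.01, 3.01], [-1.01, 2.22], [0.06, 2.58], [-1.02, 4.17], [0.09, 2.62], [-3.14, 3.14]. Speed limits (rad/s): [2.57, 2.57, 3.14, 3.14, 3.14, 3.14].

INTERFACE

Orientations are given as a rotation vector (axis times angle).
In Python, from station import get_obs, get_image, calibration, finish_job, tcp_to_grasp gives the robot as it stands. The module is installed in compiled form; this text tells all that it offers.
- The arm moves only by the tool arm_command, never from a script. Its argument "plan" is a list that holds one entry, the list of rows, each a list of 6 numbers: the shift along the tool's x, y, z in cm, then the turn, a rotation vector about the tool's x, y, z in rad. A call has 1 to 12 rows; each row is the pose to reach, as a shift and turn from the pose commanded when the call began, along the tool's axes at that moment; what a row does not reach only later rows make up. A row lasts 1/12 s, in which the tool goes at most 41.7 mm and 7.16 degrees, less where a joint would pass 70% of its speed; a pose out of reach is approached as far as the arm can. A call with a gripper value outside its range is refused whole. "gripper" is the closure, from -1 (fully open) to 1 (shut), set as the call begins (left out, the last holds). The fingers move at their own pace and stop on an object; "force" is the grip in N (left out, the last holds). Time passes only in rows, so rows that repeat a pose let the fingers close. It gives the time, the measured TCP pose, the force, the opening and the grip force at its end, in the units of the state.
- get_obs(): the state, without advancing time (a new reading comes with each control period).
- get_image(name): name is "scene" or "top"; returns (picture, depth): 400x640x3 uint8, blue, green, red; 400x640 float32, m along the optical axis (not along the pixel's ray), 0 where there is no reading.
- calibration(name): a dict with "fx", "fy", "cx", "cy" (pixels), "dist" ([k1, k2, p1, p2, k3] as OpenCV has them; the pictures are not rectified), "pose" (4x4, takes a point from camera to world coordinates). Camera axes: x right, y up, looking along -z (the intrinsics and any distortion apply to the point x, -y, -z); pixel columns grow to the right and rows downward; lengths in m; the calibration is good to about 2 mm. A picture is of the moment at which its call begins. calibration takes no time and is no camera call.
- finish_job(): hands the job in; it is judged then, once.
The state is a dict: "t": time; "q": joint angles; "dq": joint speeds; "effort": joint torques, N m; "tool_pos": TCP position; "tool_rot": TCP orientation; "contact_force": force on the tool from outside, world axes, zero at the start; "wrist_torque": the same for the moment, N m; "opening": finger opening in m; "grip_force": force on a finger pad.
Only numpy, scipy, OpenCV 4.12 (cv2) and the standard library are available. Lean on these libraries where they do the work, as an engineer would, in place of code of your own. Each camera call takes 0.05 s, during which the arm holds its last target. There are 200 camera calls.

TASK

The yellow tie bar of the half-built bridge model has swung out of line, so its free hole no longer matches the hole in the dark plate below. Push the red-handled tapered drift fully home through both holes to draw the bar into line (move the bar with the drift, not with the gripper), then take it out and stand it back in the wooden rack, and fit the black-headed bolt fully home through both holes instead. Feel your way gently rather than forcing it (the contact forces on the model, pressing and sideways squeeze added up, stay below 45 N), leave the gear, mug and microphone alone, and let go of everything.

Things in the scene. Friction and masses are not known exactly. Their poses are not given: they have to be found in the camera images.
- frame: The fixed bridge model: blue base plate 130 x 250 x 10 mm, origin at the centre of its underside on the table, z up, y along its length. A pivot post stands at y = -70 mm, a dark steel clamp plate at y = +70 mm with the tie bar lying over both.
- plate_mid (a point): Nominal hole centre of the clamp plate, on its top face (frame x 0, y 70, z 62 mm). Plate 76 x 60 x 12 mm, through hole 21.2 mm in diameter, open below down to 10 mm over the table. It cannot move, but was clamped up to 3.5 mm either way along the frame's x (not in y); this is not in the measured point: the true hole must be felt (or seen through the bar's hole).
- tiebar (a joint): Angle (rad) of the yellow tie bar about its vertical pivot on the post at frame x = 0, y = -70 mm. 0 = bar along the frame's y axis; positive moves its free hole towards the frame's +x. It starts at 0.043 to 0.064. The pivot is stiff: some 4 N sideways at the free hole moves the bar and it stays where left.
- tie_hole (a point): Centre of the bar's free hole, at the bar's top face, 140 mm from the pivot. The hole is 21.2 mm in diameter, the bar 40 mm wide and 8 mm thick; its top face is 70.5 mm above the frame's origin, just above the clamp plate. Axes turn with the bar.
- drift: Loose tapered drift, 140 g, in a rack well. Origin: centre of the underside of its round steel flange (32 mm diameter, 5 thick), z up. Above: square red handle 22 x 22 mm along its x and y, 5 to 55 mm over the origin. Below: straight oiled shank 20 mm in diameter to -14 mm, then a cone to a 4 mm wide tip at -50 mm. Home = flange resting on the bar.
- bolt: Loose shoulder bolt (no thread), 120 g, in a rack well. Origin: centre of the underside of its round brass flange (32 mm diameter, 5 thick), z up. Above: square black head 22 x 22 mm along its x and y, 5 to 43 mm over the origin. Below: oiled shank 20 mm in diameter to -20 mm, then a cone to 10 mm diameter at -34 mm. Home = flange resting on the bar.
- rack: Fixed light wooden block 60 x 150 x 58 mm, origin at the centre of its underside. Two wells, 24 mm in diameter and right through, are 42.5 mm either side of the middle along its y; drift and bolt hang in them by their flanges, either way round.
- well_a (a point): Centre of the mouth of the rack's well at its y = +42.5 mm, on the top face, 58 mm above the table.
- well_b (a point): Centre of the mouth of the rack's well at its y = -42.5 mm, on the top face, 58 mm above the table.
- gear: Bystander: red toy gear lying flat, 77 mm in diameter, 17 mm high at the hub; origin at the centre of its underside.
- mug: Bystander: blue mug 80 mm in diameter, 90 mm high; origin at the centre of its underside.
- microphone: Bystander: silver microphone lying on its black foot along its x axis, 160 mm long, 52 mm high; origin on the table under it.

How it is judged:
By the outcome, as a careful person would: the job done as asked, in the order asked, and still so for the second after the job is handed in, with the robot touching nothing.
It also fails if it takes over 72 s, if anything falls off the work surface, if the arm or the gripper's body presses on something with over 40 N, if the wrist force passes 120 N, or if a joint passes its speed limit or range.

## Working session

There is one attempt and no reset: what is moved stays moved. The work goes in short steps, Python scripts to look and compute and a tool call to move; the robot and the scene stay as the last step left them, time stands still between calls to the robot, and variables do not carry over. Pictures are saved under pics/ and viewed, at most 10 in all, crops included, and the job is handed in when it is done.

Besides the shell and the picture viewer there is one more tool, called after "Call:" as a command line: name --argument value ..., lists and objects as JSON in quotes. arm_command: Moves the arm, as the interface text tells. Its arguments: {"type":"object","properties":{"plan":{"type":"array"},"gripper":{"type":"number"},"force":{"type":"number"}},"required":["plan"]}

```bash
mkdir -p pics
cat > h.py <<'E'
import numpy as np, cv2
from station import *
from scipy.spatial.transform import Rotation as R
def ray(c,uv):
    K=np.array([[c['fx'],0,c['cx']],[0,c['fy'],c['cy']],[0,0,1.]])
    p=cv2.undistortPoints(np.array(uv,float).reshape(-1,1,2),K,np.array(c['dist'],float)).reshape(-1,2)
    T=np.array(c['pose']); d=np.c_[p[:,0],-p[:,1],-np.ones(len(p))]@T[:3,:3].T
    return T[:3,3],d
def onplane(c,uv,z):
    o,d=ray(c,uv); return o+d*((z-o[2])/d[:,2])[:,None]
def cloud(c,depth):
    h,w=depth.shape; uv=np.stack(np.meshgrid(np.arange(w),np.arange(h)),-1).reshape(-1,2)
    o,d=ray(c,uv); return (o+d*depth.reshape(-1,1)).reshape(h,w,3)
E
python3 - <<'E'
from h import *
for n in("scene","top"):
    p,d=get_image(n); cv2.imwrite(f"pics/{n}0.png",p); np.save(f"{n}0.npy",d); c=calibration(n); print(n,c['fx'],np.round(c['pose'],3).tolist())
o=get_obs();print(o['t'],o['tool_pos'],o['tool_rot'],tcp_to_grasp)
E
```

```text
scene 368.84228055637584 [[-0.629, -0.574, 0.524, 1.123], [0.777, -0.465, 0.424, 0.435], [0.001, 0.674, 0.739, 0.711], [0.0, 0.0, 0.0, 1.0]]
top 493.7712436076847 [[0.049, 0.975, -0.218, 0.424], [-0.999, 0.049, -0.006, 0.045], [0.005, 0.218, 0.976, 1.207], [0.0, 0.0, 0.0, 1.0]]
0.1 [0.13861263 0.60917963 0.40356587] [-3.50744118e-01 -3.12149846e+00  2.87722110e-03] 0.1547
```

View pics/scene0.png

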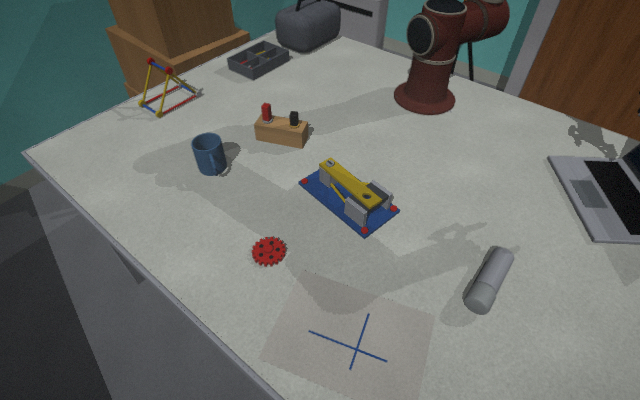

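View pics/top0.png

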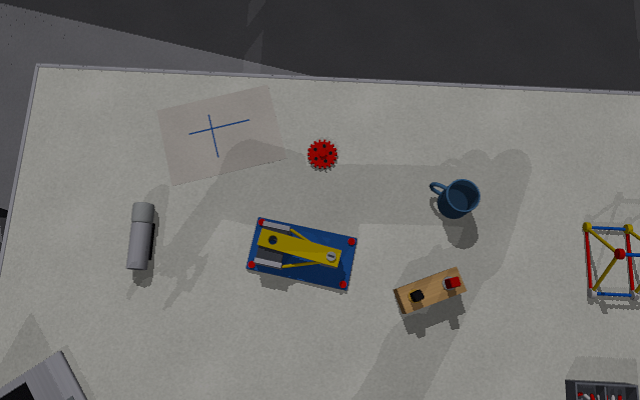

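The frame is centred near top (302,254) with its free hole near (272,240), the rack near (430,290) with the bolt at (418,296) and the drift at (454,282). The mug and gear are well clear of both. I'll zoom in.

Run:
```python
from h import *
p=cv2.imread("pics/top0.png"); s=cv2.imread("pics/scene0.png")
a=cv2.resize(p[205:305,235:365],None,fx=5,fy=5,interpolation=cv2.INTER_CUBIC)[:, :400]
a=cv2.resize(p[210:300,240:365],(400,288),interpolation=cv2.INTER_CUBIC)
b=cv2.resize(p[250:340,370:495],(400,288),interpolation=cv2.INTER_CUBIC)
c=cv2.resize(s[150:240,290:415],(400,288),interpolation=cv2.INTER_CUBIC)
d=cv2.resize(s[80:170,220:345],(400,288),interpolation=cv2.INTER_CUBIC)
cv2.imwrite("pics/z0.png",np.vstack([np.hstack([a,b]),np.hstack([c,d])]))
c=calibration("top"); hsv=cv2.cvtColor(p,cv2.COLOR_BGR2HSV)
def mask(lo,hi,box):
    m=cv2.inRange(hsv,lo,hi); k=np.zeros_like(m); u0,v0,u1,v1=box; k[v0:v1,u0:u1]=m[v0:v1,u0:u1]; return k
def rect(m):
    cs,_=cv2.findContours(m,cv2.RETR_EXTERNAL,cv2.CHAIN_APPROX_NONE); return cv2.minAreaRect(max(cs,key=cv2.contourArea))
red=mask((0,150,80),(8,255,255),(240,205,365,305))|mask((172,150,80),(180,255,255),(240,205,365,305))
n,l,st,ce=cv2.connectedComponentsWithStats(red)
for i in range(1,n):
    if st[i,4]>4: print("red",st[i,4],ce[i].round(2),onplane(c,ce[i],0.014).round(4))
yl=mask((20,120,60),(35,255,255),(240,205,365,305)); r=rect(yl);print("yel",r)
bl=mask((100,120,40),(125,255,255),(240,205,365,305)); r=rect(bl|yl|red);print("base",r,onplane(c,cv2.boxPoints(r),0.01).round(4))
D=np.load("top0.npy"); P=cloud(c,D)
for u,v in((290,243),(320,250),(272,240),(332,257),(302,218),(436,289),(418,296),(454,282)): print(u,v,P[v,u].round(4),p[v,u])
```

```text
red 26 [260.88 221.42] [[0.6333 0.1802 0.014 ]]
red 38 [351.05 241.08] [[ 0.5957 -0.0422  0.014 ]]
red 38 [251.21 264.16] [[0.528  0.1959 0.014 ]]
red 36 [342.61 284.03] [[ 0.4916 -0.0255  0.014 ]]
yel ((298.5035400390625, 248.3966522216797), (83.32978820800781, 38.322052001953125), 1.9749338626861572)
base ((301.5857238769531, 253.10557556152344), (103.15583801269531, 53.404815673828125), 12.264774322509766) [[ 0.5179  0.2093  0.01  ]
 [ 0.6469  0.1915  0.01  ]
 [ 0.6048 -0.0584  0.01  ]
 [ 0.4779 -0.0351  0.01  ]]
290 243 [0.5761 0.1029 0.0705] [  0 111 131]
320 250 [0.5632 0.0328 0.0719] [  0 111 131]
272 240 [0.5892 0.1501 0.0116] [39 24 12]
332 257 [0.5477 0.0048 0.0784] [74 70 68]
302 218 [0.649  0.0804 0.002 ] [126 131 131]
436 289 [ 0.4884 -0.2373  0.0583] [ 72 112 141]
418 296 [ 0.4689 -0.187   0.1014] [18 12 16]
454 282 [ 0.5024 -0.2632  0.1136] [  0   2 124]
```

View pics/z0.png

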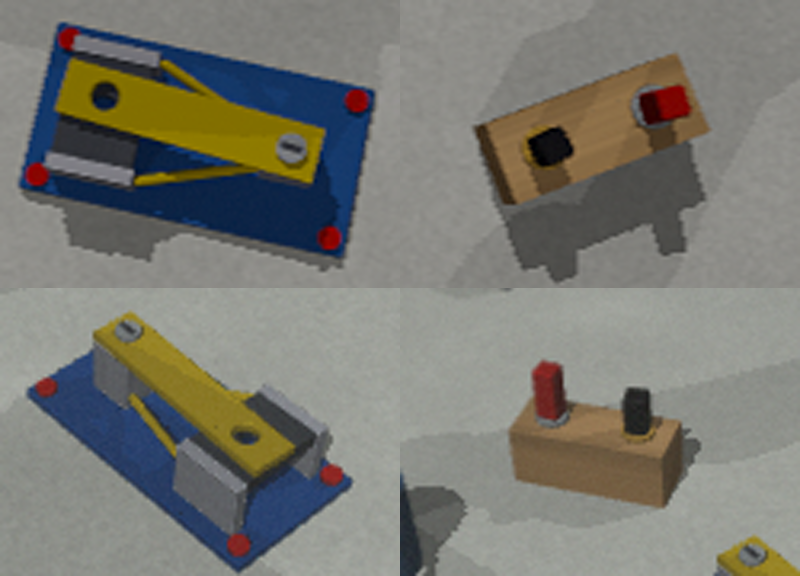

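The zoom shows grey cheeks beside the clamp plate, with both handles upright in the rack. Next I'll measure the rack, the handles, the hole and the cheek heights.

Run:
```python
from h import *
def pts(n):
    p=cv2.imread(f"pics/{n}0.png"); c=calibration(n); return p,cv2.cvtColor(p,cv2.COLOR_BGR2HSV),c,cloud(c,np.load(f"{n}0.npy"))
boxes={'top':((380,255,485,335),(240,205,365,305)),'scene':((245,90,320,155),(295,150,405,240))}
for n in('top','scene'):
    p,hsv,c,P=pts(n)
    b=boxes[n][0]; sl=np.s_[b[1]:b[3],b[0]:b[2]]; Q=P[sl];H=hsv[sl];B=p[sl].astype(int)
    z=Q[...,2]; print(n)
    rk=(abs(z-.058)<.006)&(H[...,0]>5)&(H[...,0]<25)&(H[...,1]>60)
    red=((H[...,0]<8)|(H[...,0]>172))&(H[...,1]>150); blk=B.max(-1)<45
    for nm,m,zz in(('drift',red&(abs(z-.113)<.006),.113),('bolt',blk&(abs(z-.101)<.006),.101),('rack',cv2.morphologyEx(((abs(z-.058)<.006)|(z>.06)).astype(np.uint8),cv2.MORPH_OPEN,np.ones((3,3)))>0,.058)):
        if nm=='rack': m=rk
        q=Q[m][:,:2]
        if len(q)<5: print(nm,len(q)); continue
        r=cv2.minAreaRect((q*1000).astype(np.float32)); print(nm,len(q),np.round(r[0],1),np.round(r[1],1),round(r[2],1),'mean',(q.mean(0)*1000).round(1))
    b=boxes[n][1]; sl=np.s_[b[1]:b[3],b[0]:b[2]]; H=hsv[sl];Q=P[sl]
    yl=cv2.inRange(H,(20,120,40),(35,255,255)); 
    m=(yl>0)&(abs(Q[...,2]-.0705)<.005); r=cv2.minAreaRect((Q[m][:,:2]*1000).astype(np.float32)); print('bar',np.round(r[0],1),np.round(r[1],1),round(r[2],1))
    # hole contour inside bar
    mm=cv2.morphologyEx(m.astype(np.uint8),cv2.MORPH_OPEN,np.ones((2,2)))
    cs,h=cv2.findContours(mm,cv2.RETR_CCOMP,cv2.CHAIN_APPROX_NONE)
    for k,x in enumerate(cs):
        if h[0][k][3]>=0 and len(x)>6:
            e=cv2.minAreaRect(x); print('hole px',np.add(e[0],b[:2]).round(1),np.round(e[1],1),onplane(c,np.add(e[0],b[:2]),.0705).round(4))
    y0=np.array([.562,.077]); ay=np.array([.1625,.9867]); ax=np.array([.9867,-.1625])
    d=Q[...,:2]-y0; fx=d@ax; fy=d@ay; g=(H[...,1]<60)&(abs(fy-.07)<.04)&(abs(fx)<.065)&(Q[...,2]>.02)
    for sgn in(-1,1):
        k=g&(fx*sgn>.02); 
        if k.sum()>3: print('cheek',sgn,k.sum(),'z95',np.percentile(Q[...,2][k],[50,95]).round(3),'x',np.percentile(fx[k],[5,95]).round(3),'y',np.percentile(fy[k],[5,95]).round(3))
```

```text
top
drift 93 [ 503.2 -265.1] [21.4 21.2] 14.2 mean [ 503.  -264.8]
bolt 97 [ 484.4 -218. ] [20.7 88.1] 24.5 mean [ 472.6 -192.2]
rack 1364 [ 486.8 -227.3] [ 59.9 149.2] 22.8 mean [ 485.2 -223.1]
bar [567.3  82.4] [190.5  40.1] 77.1
hole px [331.8 257.3] [11.3 10.6] [[0.548  0.0051 0.0705]]
hole px [272.8 241.3] [ 9.9 10.6] [[0.5782 0.143  0.0705]]
cheek -1 366 z95 [0.062 0.065] x [-0.05  -0.022] y [0.042 0.096]
cheek 1 216 z95 [0.062 0.066] x [0.032 0.049] y [0.04  0.097]
scene
drift 32 [ 507.  -265.6] [19.7 15.8] 17.8 mean [ 508.2 -264.4]
bolt 31 [ 473.7 -185.8] [17.  17.2] 28.1 mean [ 474.2 -185. ]
rack 540 [ 487.  -229.2] [ 66.  150.6] 23.1 mean [ 492.1 -220. ]
bar [568.8  79.7] [192.5  43.6] 76.9
hole px [367.8 197.5] [10.6  7. ] [[0.5869 0.1486 0.0705]]
cheek -1 275 z95 [0.062 0.064] x [-0.046 -0.022] y [0.042 0.1  ]
cheek 1 450 z95 [0.056 0.063] x [0.031 0.052] y [0.04  0.099]
```

Call:
arm_command --plan '[[[-35.4, -28.8, 0, 0, 0, 0], [-35.4, -28.8, 0, 0, 0, 0], [-35.4, -28.8, 0, 0, 0, 0], [-35.4, -28.8, 0, 0, 0, 0], [-35.4, -28.8, 0, 0, 0, 0], [-35.4, -28.8, 0, 0, 0, 0], [-35.4, -28.8, 0, 0, 0, 0], [-35.4, -28.8, 0, 0, 0, 0], [-35.4, -28.8, 0, 0, 0, 0], [-35.4, -28.8, 0, 0, 0, 0], [-35.4, -28.8, 0, 0, 0, 0]]]' --gripper -1 --force 60

```text
t: 1.02
tool_pos: [0.4206, 0.248, 0.4044]
tool_rot: [-0.351, -3.122, 0.0]
contact_force: [0.8, 0.9, -0.4]
opening: 0.0852
grip_force: 0.0
```

Call:
arm_command --plan '[[[-19.7, -48.4, 0, 0, 0, -0.47], [-19.7, -48.4, 0, 0, 0, -0.47], [-19.7, -48.4, 0, 0, 0, -0.47], [-19.7, -48.4, 0, 0, 0, -0.47], [-19.7, -48.4, 0, 0, 0, -0.47], [-19.7, -48.4, 0, 0, 0, -0.47], [-19.7, -48.4, 0, 0, 0, -0.47], [-19.7, -48.4, 0, 0, 0, -0.47], [-19.7, -48.4, 0, 0, 0, -0.47], [-19.7, -48.4, 0, 0, 0, -0.47], [-19.7, -48.4, 0, 0, 0, -0.47], [-19.7, -48.4, 0, 0, 0, -0.47]]]'

```text
t: 2.02
tool_pos: [0.4968, -0.2217, 0.4042]
tool_rot: [0.385, -3.118, -0.001]
contact_force: [0.4, -0.3, 0.2]
opening: 0.0854
grip_force: 0.0
```

Call:
arm_command --plan '[[[0.3, -4.4, 0, 0, 0, 0], [0.3, -4.4, 3, 0, 0, 0], [0.3, -4.4, 7, 0, 0, 0], [0.3, -4.4, 10.4, 0, 0, 0], [0.3, -4.4, 10.4, 0, 0, 0], [0.3, -4.4, 10.4, 0, 0, 0]]]'

```text
t: 2.52
tool_pos: [0.5041, -0.2625, 0.2982]
tool_rot: [0.385, -3.113, -0.006]
contact_force: [0.4, -0.2, 0.6]
opening: 0.0856
grip_force: 0.0
```

```bash
cat >> h.py <<'E'
def go(xyz,yaw=None,o=None):
    """shift in cm along tool axes to bring TCP to xyz; yaw = wanted angle (deg) of tool y"""
    o=o or get_obs(); M=R.from_rotvec(o['tool_rot']).as_matrix()
    d=(np.array(xyz)-o['tool_pos'])@M*100; y=np.degrees(np.arctan2(M[1,1],M[0,1]))
    print('pos',np.round(o['tool_pos'],4),'yaw',round(y,1),'shift cm',d.round(2),'turn',None if yaw is None else round(-np.radians((yaw-y+90)%180-90),3),'t',round(o['t'],2),'F',np.round(o['contact_force'],1))
E
python3 - <<'E'
from h import *
go([.5045,-.2655,.253],104.2)
p,d=get_image("scene"); q,e=get_image("top")
cv2.imwrite("pics/a.png",np.hstack([cv2.resize(p[40:170,200:360],(400,325)),cv2.resize(q[230:360,370:530],(400,325))]))
E
```

```text
pos [ 0.5041 -0.2625  0.2982] yaw 104.1 shift cm [ 0.02 -0.32  4.52] turn -0.002 t 2.52 F [ 0.4 -0.2  0.6]
```

View pics/a.png

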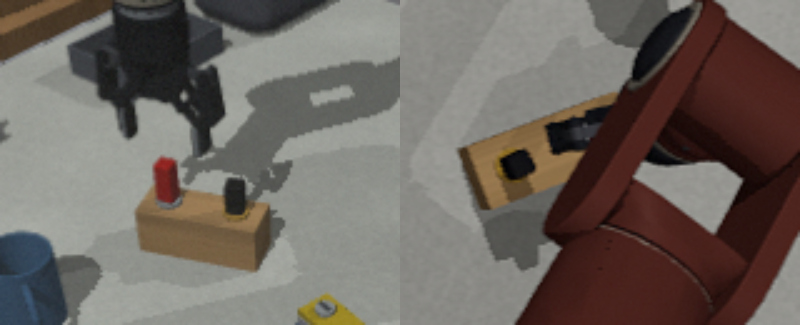

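The gripper straddles the drift (scene crop, red handle at about (165,180)), with the open fingers clear of the black head. Lowering, then closing.

Call:
arm_command --plan '[[[0, -0.3, 2, 0, 0, 0], [0, -0.3, 4.5, 0, 0, 0], [0, -0.3, 4.5, 0, 0, 0], [0, -0.3, 4.5, 0, 0, 0]]]'

```text
t: 2.95
tool_pos: [0.5061, -0.2659, 0.2572]
tool_rot: [-0.386, 3.117, -0.001]
contact_force: [0.3, -0.8, 0.4]
opening: 0.0852
grip_force: 0.0
```

Call:
arm_command --plan '[[[0, 0, 0, 0, 0, 0], [0, 0, 0, 0, 0, 0], [0, 0, 0, 0, 0, 0], [0, 0, 0, 0, 0, 0], [0, 0, 0, 0, 0, 0], [0, 0, 0, 0, 0, 0]]]' --gripper 1 --force 60

```text
t: 3.45
tool_pos: [0.506, -0.2661, 0.2566]
tool_rot: [-0.386, 3.117, -0.001]
contact_force: [-0.3, 0.2, 2.8]
opening: 0.0212
grip_force: 58.7
```

Call:
arm_command --plan '[[[0, 0, -1, 0, 0, 0], [0, 0, -3, 0, 0, 0], [0, 0, -6, 0, 0, 0], [0, 0, -9, 0, 0, 0], [0, 0, -9, 0, 0, 0], [0, 0, -9, 0, 0, 0]]]'

```text
t: 3.95
tool_pos: [0.5062, -0.2662, 0.3486]
tool_rot: [-0.385, 3.114, -0.005]
contact_force: [0.3, 0.6, -1.8]
opening: 0.0212
grip_force: 59.7
```

Run:
```python
from h import *
y0=np.array([.5625,.077]); a=-.164; ax=np.array([np.cos(a),np.sin(a)]); ay=np.array([-np.sin(a),np.cos(a)])
print(y0+.07*ay, y0+.07*ay+.002*ax)
go([*(y0+.07*ay+.002*ax),.345])
p=cv2.imread("pics/top0.png"); c=calibration("top"); s=calibration("scene"); ps=cv2.imread("pics/scene0.png")
# frame knobs in scene view, two-view check
hs=cv2.cvtColor(ps,cv2.COLOR_BGR2HSV); m=cv2.inRange(hs,(0,150,60),(8,255,255))|cv2.inRange(hs,(172,150,60),(180,255,255))
n,l,st,ce=cv2.connectedComponentsWithStats(m)
for i in range(1,n):
    if st[i,4]>4 and 295<ce[i][0]<405 and 150<ce[i][1]<240: print(ce[i].round(1),st[i,4],onplane(s,ce[i],.014).round(4))
P=cloud(c,np.load("top0.npy")); print([P[v,u].round(4) for u,v in((351,241),(251,264),(343,284),(261,221))])
```

```text
[0.57392861 0.14606075] [0.57590177 0.14573422]
pos [ 0.5062 -0.2662  0.3486] yaw 104.1 shift cm [-16.8   38.26   0.27] turn None t 3.95 F [ 0.3  0.6 -1.8]
[304.1 180.5] 25 [[ 0.5957 -0.0453  0.014 ]]
[393.2 207.8] 30 [[0.5289 0.1931 0.014 ]]
[364.1 230. ] 36 [[0.6336 0.1761 0.014 ]]
[array([ 0.5959, -0.0421,  0.0141]), array([0.5279, 0.1957, 0.0193]), array([ 0.4916, -0.0262,  0.0163]), array([0.634 , 0.1798, 0.0159])]
```

Call:
arm_command --plan '[[[-1.3, 3, 0, 0, 0, 0], [-16.8, 38.1, 0.3, 0, 0, 0], [-16.8, 38.1, 0.3, 0, 0, 0], [-16.8, 38.1, 0.3, 0, 0, 0], [-16.8, 38.1, 0.3, 0, 0, 0], [-16.8, 38.1, 0.3, 0, 0, 0], [-16.8, 38.1, 0.3, 0, 0, 0], [-16.8, 38.1, 0.3, 0, 0, 0], [-16.8, 38.1, 0.3, 0, 0, 0], [-16.8, 38.1, 0.3, 0, 0, 0], [-16.8, 38.1, 0.3, 0, 0, 0], [-16.8, 38.1, 0.3, 0, 0, 0]]]'

```text
t: 4.95
tool_pos: [0.5751, 0.1471, 0.3404]
tool_rot: [0.392, -3.113, -0.001]
contact_force: [-0.2, 0.5, -1.4]
opening: 0.0208
grip_force: 59.7
```

Call:
arm_command --plan '[[[0, 0, 0, 0, 0, 0], [0, 0, 0, 0, 0, 0], [0, 0, 0, 0, 0, 0]]]'

```text
t: 5.2
tool_pos: [0.5756, 0.1431, 0.342]
tool_rot: [0.383, -3.117, 0.001]
contact_force: [-0.1, 0.2, -2.1]
opening: 0.0213
grip_force: 59.7
```

Run:
```python
from h import *
go([.5766,.1440,.334])
p,d=get_image("scene"); q,e=get_image("top")
cv2.imwrite("pics/b_s.png",p); cv2.imwrite("pics/b_t.png",q); np.save("b_s.npy",d); np.save("b_t.npy",e)
cv2.imwrite("pics/b.png",np.hstack([cv2.resize(p[130:250,300:420],(400,400),interpolation=cv2.INTER_CUBIC),cv2.resize(q[190:310,220:340],(400,400),interpolation=cv2.INTER_CUBIC)]))
```

```text
pos [0.5756 0.1431 0.342 ] yaw 104.0 shift cm [-0.12  0.06  0.8 ] turn None t 5.2 F [-0.1  0.2 -2.1]
```

View pics/b.png

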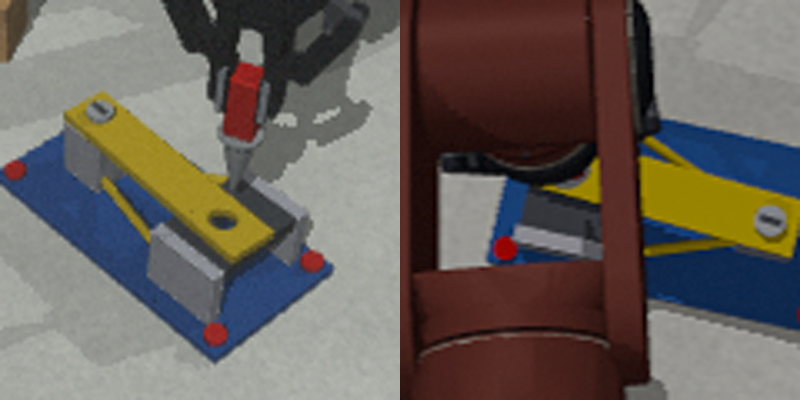

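The scene crop shows the drift tip at about pixel (371,187), above the bar and behind its hole at about (367,195). I'll compare the two by ray casting.

Run:
```python
from h import *
c=calibration("scene"); p=cv2.imread("pics/b_s.png")
b=(355,183,383,205); cr=p[b[1]:b[3],b[0]:b[2]]; print(cr[...,2])
y0=np.array([.5622,.0755]); a=-.162; A=np.array([[np.cos(a),np.sin(a)],[-np.sin(a),np.cos(a)]])
f=lambda uv,z: (A@(onplane(c,uv,z)[0,:2]-y0)*1000).round(1)
print('tip',f((370.8,186.8),.0934),'hole',f((366.9,195.4),.0705), 'tool',(A@(np.array(get_obs()['tool_pos'][:2])-y0)*1000).round(1), 'screw',f((300+100*.3,130+111*.3),.078))
```

```text
[[163 161 160 159 161 159 163 146 163 164 164 167 161 103  83  88  76  69
   85  87  89  94 145 109 103 102 104 106]
 [160 155 158 160 161 159 158 157 142 151 152 153 109  63  85  82  68  48
   60  85  89 139 140 136 132 105 104 159]
 [161 160 158 160 160 160 161 160 161 161 121  89  58  59  85  78  51  44
   49  51 113 136 137 138 136 148 156 157]
 [161 163 161 161 159 159 161 160 160 160 161 103  67  64  83  65  45  42
   48  56  59  96 134 140 138 139 136 149]
 [158 159 161 161 159 162 161 159 162 162 160 161 109  74  65  59  46  47
   63  64  60  61  79 136 136 141 138 136]
 [161 158 160 159 160 160 161 160 163 160 158 159 159 131  95  62  62  61
   59  61  59  59  60  60 115 134 139 139]
 [161 160 159 159 161 160 157 161 162 159 158 161 161 159 161  94  60  61
   59  59  59  57  61  61  59  97 136 138]
 [159 156 160 161 162 158 163 159 161 160 162 160 158 161 159 160 107  61
   62  60  59  55  58  59  62  56  80 115]
 [162 158 160 160 162 159 157 159 160 161 160 159 160 161 162 158 159 106
   71  57  58  59  56  61  61  60  60  64]
 [162 159 158 159 158 161 161 160 160 156 146 1
[... 844 characters left out ...]
9
  162 161 158 159 161 159 161 156 154  84]
 [ 53  54  58  59  92 112 124 144 160 161 161 160 159 162 162 160 160 158
  163 160 158 159 161 162 160 130 102  55]
 [ 65  59  57  57  52  79 108 116 145 157 161 162 161 163 157 159 162 161
  160 158 161 160 160 157 127  99 100  52]
 [118  62  57  55  54  56  84 111 110 136 158 160 160 159 161 161 160 161
  157 158 161 156 130 103  98  64  40  44]
 [136 111  67  57  55  57  56  81 106 114 137 158 158 162 161 159 163 161
  161 156 142 116 101  95  69  47  48  63]
 [140 135 145  85  63  58  53  57  70 110 113 135 159 159 158 159 158 157
  159 127  99 101  64  46  44  57  67  67]]
tip [-0.6 70.4] hole [ 9.2 70.1] tool [ 2.5 69. ] screw [  3.1 -66.5]
```

Call:
arm_command --plan '[[[-0.15, 0.06, 0.8, 0, 0, 0], [-0.15, 0.06, 1.7, 0, 0, 0], [-0.15, 0.06, 1.7, 0, 0, 0], [-0.15, 0.06, 1.7, 0, 0, 0]]]'

```text
t: 5.63
tool_pos: [0.5767, 0.1452, 0.3241]
tool_rot: [0.385, -3.115, 0.0]
contact_force: [-0.4, -0.4, -1.0]
opening: 0.0207
grip_force: 59.6
```

Run:
```python
from h import *
go([.5769,.1440,.3175])
p,d=get_image("scene"); cv2.imwrite("pics/c_s.png",p)
cv2.imwrite("pics/c.png",cv2.resize(p[155:210,340:400],(600,550),interpolation=cv2.INTER_CUBIC))
```

```text
pos [0.5767 0.1452 0.3241] yaw 104.1 shift cm [ 0.   -0.12  0.66] turn None t 5.63 F [-0.4 -0.4 -1. ]
```

View pics/c.png

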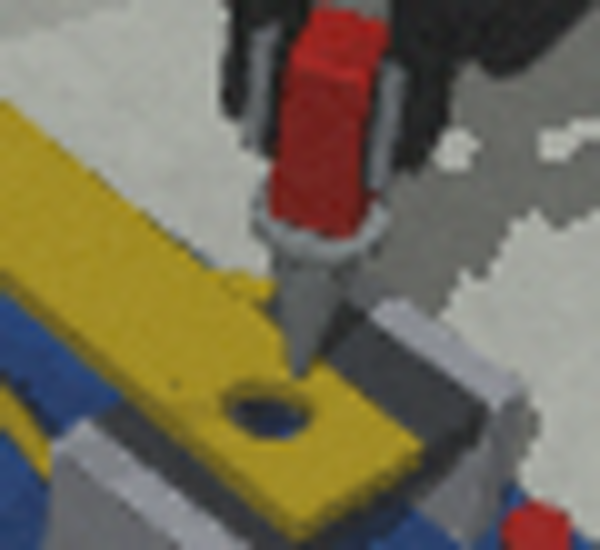

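Scene crop: the tip is at pixel (369.8,192.4) and the bar hole's centre at (366.6,196.0). The drift hangs vertically.

Run:
```python
from h import *
c=calibration("scene")
y0=np.array([.5622,.0755]); a=-.162; A=np.array([[np.cos(a),np.sin(a)],[-np.sin(a),np.cos(a)]])
f=lambda uv,z: (A@(onplane(c,uv,z)[0,:2]-y0)*1000).round(1)
for z in(.0735,.0755,.0775): print('tip',z,f((369.8,192.4),z))
print('hole',f((366.6,196.0),.0705),'tool',(A@(np.array(get_obs()['tool_pos'][:2])-y0)*1000).round(1))
p=cv2.imread("pics/c_s.png")[193:200,360:373]; print(p[...,0]);print(p[...,2])
```

```text
tip 0.0735 [-0.9 69.6]
tip 0.0755 [ 0.7 70.8]
tip 0.0775 [ 2.2 72. ]
hole [11.2 70.9] tool [ 3.3 71.3]
[[36 34 39 36 34 31 37 38 36 38 37 39 37]
 [42 36 33 37 32 40 35 39 36 36 40 33 34]
 [35 40 35 48 46 45 47 55 48 40 31 33 35]
 [38 33 38 64 55 44 54 58 62 69 40 37 34]
 [33 37 34 50 52 55 65 63 70 67 57 40 37]
 [36 36 43 42 44 48 61 64 99 68 40 35 40]
 [36 37 40 38 39 33 38 36 32 39 42 37 42]]
[[162 159 155 124 106 109 121 123 123 139 157 162 162]
 [161 146 111 100 104  95  93 100 119 116 131 152 159]
 [145 148  99  78  42  41  44  51  63  91 101 135 159]
 [147 144 110  69  52  41  39  40  43  61  69 124 159]
 [158 160 159 109  63  45  37  34  38  44  78 150 162]
 [158 160 164 164 135  82  64  61  61 105 149 159 161]
 [123 156 160 162 162 160 161 159 159 161 164 161 163]]
```

Call:
arm_command --plan '[[[-0.37, -0.16, 0, 0, 0, 0], [-0.37, -0.16, 0.3, 0, 0, 0], [-0.37, -0.16, 0.7, 0, 0, 0], [-0.37, -0.16, 0.7, 0, 0, 0], [-0.37, -0.16, 0.7, 0, 0, 0]]]'

```text
t: 6.1
tool_pos: [0.5809, 0.1449, 0.3182]
tool_rot: [0.386, -3.117, -0.0]
contact_force: [-0.0, -0.4, -1.2]
opening: 0.0211
grip_force: 59.7
```

Call:
arm_command --plan '[[[0, 0, 0.2, 0, 0, 0], [0, 0, 0.3, 0, 0, 0], [0, 0, 0.3, 0, 0, 0]]]'

```text
t: 6.35
tool_pos: [0.581, 0.1448, 0.3154]
tool_rot: [0.386, -3.117, 0.0]
contact_force: [0.1, 0.2, -1.9]
opening: 0.0208
grip_force: 59.7
```

Call:
arm_command --plan '[[[0, 0, 0.2, 0, 0, 0], [0, 0, 0.4, 0, 0, 0], [0, 0, 0.4, 0, 0, 0]]]'

```text
t: 6.6
tool_pos: [0.5809, 0.1448, 0.3111]
tool_rot: [0.386, -3.117, 0.0]
contact_force: [-0.5, -1.3, -2.1]
opening: 0.0215
grip_force: 59.7
```

Call:
arm_command --plan '[[[0, 0, 0.1, 0, 0, 0], [0, 0, 0.2, 0, 0, 0], [0, 0, 0.3, 0, 0, 0], [0, 0, 0.3, 0, 0, 0]]]'

```text
t: 6.93
tool_pos: [0.581, 0.1448, 0.3084]
tool_rot: [0.386, -3.117, 0.0]
contact_force: [0.3, -0.2, -1.3]
opening: 0.0211
grip_force: 59.7
```

Call:
arm_command --plan '[[[0, 0, 0.1, 0, 0, 0], [0, 0, 0.2, 0, 0, 0], [0, 0, 0.3, 0, 0, 0], [0, 0, 0.3, 0, 0, 0]]]'

```text
t: 7.27
tool_pos: [0.581, 0.1448, 0.3054]
tool_rot: [0.386, -3.117, 0.0]
contact_force: [-0.0, 0.7, -0.9]
opening: 0.021
grip_force: 59.7
```

Call:
arm_command --plan '[[[0, 0, 0.1, 0, 0, 0], [0, 0, 0.2, 0, 0, 0], [0, 0, 0.2, 0, 0, 0]]]'

```text
t: 7.52
tool_pos: [0.581, 0.1448, 0.3034]
tool_rot: [0.386, -3.117, -0.0]
contact_force: [-0.2, -0.3, -1.9]
opening: 0.0209
grip_force: 59.7
```

Call:
arm_command --plan '[[[0, 0, 0.1, 0, 0, 0], [0, 0, 0.2, 0, 0, 0], [0, 0, 0.3, 0, 0, 0], [0, 0, 0.3, 0, 0, 0]]]'

```text
t: 7.85
tool_pos: [0.581, 0.1448, 0.3004]
tool_rot: [0.386, -3.117, 0.0]
contact_force: [0.2, -0.4, -0.9]
opening: 0.021
grip_force: 59.7
```

Call:
arm_command --plan '[[[0, 0, 0.1, 0, 0, 0], [0, 0, 0.2, 0, 0, 0], [0, 0, 0.3, 0, 0, 0], [0, 0, 0.3, 0, 0, 0]]]'

```text
t: 8.18
tool_pos: [0.5811, 0.1448, 0.2976]
tool_rot: [-0.386, 3.118, -0.0]
contact_force: [0.8, -1.2, -1.5]
opening: 0.0208
grip_force: 59.7
```

Call:
arm_command --plan '[[[0, 0, 0.1, 0, 0, 0], [0, 0, 0.2, 0, 0, 0], [0, 0, 0.3, 0, 0, 0], [0, 0, 0.3, 0, 0, 0]]]'

```text
t: 8.52
tool_pos: [0.5813, 0.1448, 0.2948]
tool_rot: [-0.386, 3.117, -0.0]
contact_force: [1.9, -0.4, -1.0]
opening: 0.0207
grip_force: 59.7
```

Call:
arm_command --plan '[[[0, 0, 0.1, 0, 0, 0], [0, 0, 0.2, 0, 0, 0], [0, 0, 0.2, 0, 0, 0]]]'

```text
t: 8.77
tool_pos: [0.5814, 0.1447, 0.2932]
tool_rot: [-0.385, 3.116, -0.0]
contact_force: [1.0, -0.8, -0.2]
opening: 0.0212
grip_force: 59.9
```

Call:
arm_command --plan '[[[0, 0, 0.1, 0, 0, 0], [0, 0, 0.2, 0, 0, 0], [0, 0, 0.2, 0, 0, 0]]]'

```text
t: 9.02
tool_pos: [0.5812, 0.1448, 0.291]
tool_rot: [-0.386, 3.117, -0.0]
contact_force: [1.8, -1.5, 2.6]
opening: 0.0211
grip_force: 60.1
```

Call:
arm_command --plan '[[[0, 0, 0.1, 0, 0, 0], [0, 0, 0.2, 0, 0, 0], [0, 0, 0.2, 0, 0, 0]]]'

```text
t: 9.27
tool_pos: [0.581, 0.1448, 0.2885]
tool_rot: [0.386, -3.118, -0.0]
contact_force: [1.1, -1.2, 1.6]
opening: 0.0209
grip_force: 60.1
```

Call:
arm_command --plan '[[[0, 0, 0.1, 0, 0, 0], [0, 0, 0.2, 0, 0, 0], [0, 0, 0.2, 0, 0, 0]]]'

```text
t: 9.52
tool_pos: [0.5808, 0.1449, 0.2863]
tool_rot: [0.386, -3.117, -0.0]
contact_force: [-0.1, -1.3, 2.5]
opening: 0.0215
grip_force: 60.3
```

Call:
arm_command --plan '[[[0, 0, 0.1, 0, 0, 0], [0, 0, 0.2, 0, 0, 0], [0, 0, 0.2, 0, 0, 0]]]'

```text
t: 9.77
tool_pos: [0.5808, 0.1449, 0.2843]
tool_rot: [0.386, -3.116, -0.001]
contact_force: [-2.1, -1.3, 3.8]
opening: 0.0211
grip_force: 60.4
```

Call:
arm_command --plan '[[[0.08, 0.03, 0, 0, 0, 0], [0.15, 0.05, 0, 0, 0, 0], [0.15, 0.05, 0, 0, 0, 0]]]'

```text
t: 10.02
tool_pos: [0.5796, 0.1449, 0.2844]
tool_rot: [-0.386, 3.117, -0.0]
contact_force: [2.4, -0.6, -0.7]
opening: 0.0212
grip_force: 59.9
```

Call:
arm_command --plan '[[[0, 0, 0.1, 0, 0, 0], [0, 0, 0.2, 0, 0, 0], [0, 0, 0.2, 0, 0, 0]]]'

```text
t: 10.27
tool_pos: [0.5796, 0.1449, 0.2826]
tool_rot: [-0.386, 3.118, -0.0]
contact_force: [1.3, 0.4, 1.4]
opening: 0.0211
grip_force: 60.1
```

Call:
arm_command --plan '[[[0.1, 0.04, 0, 0, 0, 0], [0.1, 0.04, 0.1, 0, 0, 0], [0.1, 0.04, 0.2, 0, 0, 0], [0.1, 0.04, 0.2, 0, 0, 0]]]'

```text
t: 10.6
tool_pos: [0.5785, 0.1451, 0.2805]
tool_rot: [-0.386, 3.117, -0.0]
contact_force: [4.6, 0.5, -1.1]
opening: 0.0209
grip_force: 59.8
```

Call:
arm_command --plan '[[[0, 0, 0.1, 0, 0, 0], [0, 0, 0.2, 0, 0, 0], [0, 0, 0.2, 0, 0, 0]]]'

```text
t: 10.85
tool_pos: [0.5784, 0.1451, 0.2784]
tool_rot: [0.386, -3.118, -0.0]
contact_force: [3.5, 0.1, -0.9]
opening: 0.0213
grip_force: 59.8
```

Call:
arm_command --plan '[[[0, 0, 0.1, 0, 0, 0], [0, 0, 0.2, 0, 0, 0], [0, 0, 0.2, 0, 0, 0]]]'

```text
t: 11.1
tool_pos: [0.5783, 0.1452, 0.2764]
tool_rot: [0.386, -3.117, -0.0]
contact_force: [2.2, 0.3, 0.1]
opening: 0.0208
grip_force: 59.9
```

Call:
arm_command --plan '[[[0, 0, 0.1, 0, 0, 0], [0, 0, 0.2, 0, 0, 0], [0, 0, 0.2, 0, 0, 0]]]'

```text
t: 11.35
tool_pos: [0.5781, 0.1452, 0.2743]
tool_rot: [0.386, -3.116, -0.001]
contact_force: [0.2, -0.1, 0.7]
opening: 0.0207
grip_force: 60.1
```

Call:
arm_command --plan '[[[0.05, 0.02, 0, 0, 0, 0], [0.05, 0.02, 0.1, 0, 0, 0], [0.05, 0.02, 0.2, 0, 0, 0], [0.05, 0.02, 0.2, 0, 0, 0]]]'

```text
t: 11.68
tool_pos: [0.5777, 0.1452, 0.2723]
tool_rot: [0.386, -3.117, -0.0]
contact_force: [0.5, 0.1, -0.1]
opening: 0.0212
grip_force: 60.0
```

Call:
arm_command --plan '[[[0, 0, 0.1, 0, 0, 0], [0, 0, 0.15, 0, 0, 0], [0, 0, 0.15, 0, 0, 0]]]'

```text
t: 11.93
tool_pos: [0.5778, 0.1452, 0.2709]
tool_rot: [0.386, -3.117, -0.0]
contact_force: [1.0, 0.7, 0.0]
opening: 0.0208
grip_force: 60.0
```

Call:
arm_command --plan '[[[0, 0, 0.1, 0, 0, 0], [0, 0, 0.15, 0, 0, 0], [0, 0, 0.15, 0, 0, 0]]]'

```text
t: 12.18
tool_pos: [0.5778, 0.1452, 0.2695]
tool_rot: [0.386, -3.117, -0.0]
contact_force: [-0.3, 0.8, 0.7]
opening: 0.0209
grip_force: 60.0
```

Call:
arm_command --plan '[[[0, 0, 0.05, 0, 0, 0], [0, 0, 0.1, 0, 0, 0], [0, 0, 0.1, 0, 0, 0]]]'

```text
t: 12.43
tool_pos: [0.5778, 0.1452, 0.2689]
tool_rot: [0.386, -3.117, -0.0]
contact_force: [-2.0, -0.9, 5.1]
opening: 0.021
grip_force: 60.5
```

Call:
arm_command --plan '[[[0, 0, 0.05, 0, 0, 0], [0, 0, 0.1, 0, 0, 0], [0, 0, 0.1, 0, 0, 0]]]'

```text
t: 12.68
tool_pos: [0.5779, 0.1452, 0.2689]
tool_rot: [0.386, -3.117, 0.0]
contact_force: [-4.1, -0.8, 8.2]
opening: 0.0215
grip_force: 61.1
```

Run:
```python
from h import *
go([.5778,.1452,.269])
p,d=get_image("scene"); cv2.imwrite("pics/d.png",cv2.resize(p[140:230,310:410],(600,540),interpolation=cv2.INTER_CUBIC))
```

```text
pos [0.5779 0.1452 0.2689] yaw 104.1 shift cm [ 0.01  0.   -0.01] turn None t 12.68 F [-4.1 -0.8  8.2]
```

View pics/d.png

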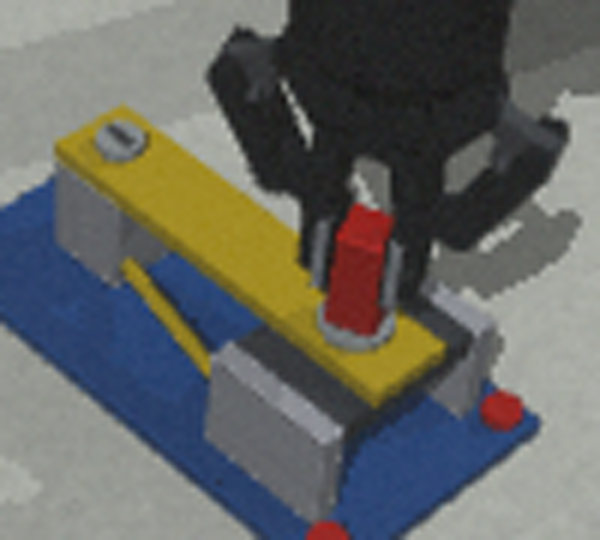

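The drift is home: its flange sits flat on the bar at crop (357,325), z no longer drops, and the force is about 8 N. Now I'll withdraw it straight up.

Call:
arm_command --plan '[[[0, 0, -0.3, 0, 0, 0], [0, 0, -0.8, 0, 0, 0], [0, 0, -1.6, 0, 0, 0], [0, 0, -2.6, 0, 0, 0], [0, 0, -4, 0, 0, 0], [0, 0, -6, 0, 0, 0], [0, 0, -8, 0, 0, 0], [0, 0, -8, 0, 0, 0], [0, 0, -8, 0, 0, 0]]]'

```text
t: 13.48
tool_pos: [0.5784, 0.1452, 0.3503]
tool_rot: [-0.385, 3.113, -0.0]
contact_force: [-0.4, -1.1, -1.3]
opening: 0.0208
grip_force: 59.7
```

Run:
```python
from h import *
go([.506,-.2662,.349],104.1)
```

```text
pos [0.5784 0.1452 0.3503] yaw 104.1 shift cm [ 17.05 -38.14   0.08] turn 0.0 t 13.48 F [-0.4 -1.1 -1.3]
```

Call:
arm_command --plan '[[[1.3, -3, 0, 0, 0, 0], [17, -38.1, 0, 0, 0, 0], [17, -38.1, 0, 0, 0, 0], [17, -38.1, 0, 0, 0, 0], [17, -38.1, 0, 0, 0, 0], [17, -38.1, 0, 0, 0, 0], [17, -38.1, 0, 0, 0, 0], [17, -38.1, 0, 0, 0, 0], [17, -38.1, 0, 0, 0, 0], [17, -38.1, 0, 0, 0, 0], [17, -38.1, 0, 0, 0, 0], [17, -38.1, 0, 0, 0, 0]]]'

```text
t: 14.48
tool_pos: [0.5048, -0.2683, 0.3461]
tool_rot: [0.378, -3.117, -0.002]
contact_force: [0.3, 0.3, -1.5]
opening: 0.0209
grip_force: 59.9
```

Call:
arm_command --plan '[[[0, 0, 0, 0, 0, 0], [0, 0, 0, 0, 0, 0], [0, 0, 0, 0, 0, 0], [0, 0, 0, 0, 0, 0]]]'

```text
t: 14.82
tool_pos: [0.5062, -0.2644, 0.3474]
tool_rot: [0.389, -3.117, -0.001]
contact_force: [1.1, 0.1, -2.0]
opening: 0.0212
grip_force: 59.9
```

Run:
```python
from h import *
go([.506,-.2662,.300],104.1)
```

```text
pos [ 0.5062 -0.2644  0.3474] yaw 104.2 shift cm [ 0.06 -0.17  4.74] turn 0.002 t 14.82 F [ 1.1  0.1 -2. ]
```

Call:
arm_command --plan '[[[0.05, -0.17, 0, 0, 0, 0], [0.05, -0.17, 2, 0, 0, 0], [0.05, -0.17, 4, 0, 0, 0], [0.05, -0.17, 5, 0, 0, 0], [0.05, -0.17, 5, 0, 0, 0], [0.05, -0.17, 5, 0, 0, 0]]]'

```text
t: 15.32
tool_pos: [0.5058, -0.2672, 0.2973]
tool_rot: [0.386, -3.117, -0.001]
contact_force: [-0.4, -0.8, -1.8]
opening: 0.0211
grip_force: 59.9
```

Call:
arm_command --plan '[[[0, 0.1, 0.7, 0, 0, 0], [0, 0.1, 1.4, 0, 0, 0], [0, 0.1, 2.2, 0, 0, 0], [0, 0.1, 2.2, 0, 0, 0]]]'

```text
t: 15.65
tool_pos: [0.505, -0.2662, 0.2738]
tool_rot: [0.385, -3.116, -0.003]
contact_force: [-0.2, 0.1, -2.3]
opening: 0.0213
grip_force: 59.9
```

Call:
arm_command --plan '[[[0, 0, 0.4, 0, 0, 0], [0, 0, 0.8, 0, 0, 0], [0, 0, 1.2, 0, 0, 0], [0, 0, 1.5, 0, 0, 0], [0, 0, 1.5, 0, 0, 0]]]'

```text
t: 16.07
tool_pos: [0.5053, -0.2664, 0.2597]
tool_rot: [0.386, -3.117, -0.002]
contact_force: [0.3, 0.8, -2.3]
opening: 0.0209
grip_force: 59.9
```

Call:
arm_command --plan '[[[0, 0, 0.1, 0, 0, 0], [0, 0, 0.2, 0, 0, 0], [0, 0, 0.3, 0, 0, 0], [0, 0, 0.3, 0, 0, 0]]]'

```text
t: 16.4
tool_pos: [0.5056, -0.2666, 0.2576]
tool_rot: [0.386, -3.118, -0.0]
contact_force: [0.1, -0.4, -2.4]
opening: 0.0211
grip_force: 59.9
```

Call:
arm_command --plan '[[[0, 0, 0, 0, 0, 0], [0, 0, 0, 0, 0, 0], [0, 0, 0, 0, 0, 0]]]' --gripper 0.2

```text
t: 16.65
tool_pos: [0.5058, -0.2667, 0.2583]
tool_rot: [-0.386, 3.117, -0.001]
contact_force: [0.3, 1.8, 0.4]
opening: 0.0342
grip_force: 0.0
```

Call:
arm_command --plan '[[[0, 0, 0, 0, 0, 0], [0, 0, -1, 0, 0, 0], [0, 0, -4, 0, 0, 0], [0, 0, -8, 0, 0, 0], [0, 0, -8, 0, 0, 0], [0, 0, -8, 0, 0, 0]]]' --gripper -0.2

```text
t: 17.15
tool_pos: [0.5065, -0.2672, 0.3426]
tool_rot: [-0.385, 3.112, -0.009]
contact_force: [-0.1, -0.7, 0.3]
opening: 0.0512
grip_force: 0.0
```

Run:
```python
from h import *
go([.4715,-.1873,.337],25)
p,d=get_image("scene"); c=calibration("scene"); P=cloud(c,d); q,e=get_image("top")
z=P[90:155,245:330]; B=p[90:155,245:330].astype(int); m=(B.max(-1)<45)&(abs(z[...,2]-.101)<.006)
n,l,s,ce=cv2.connectedComponentsWithStats(m.astype(np.uint8)); k=1+s[1:,4].argmax()
pt=z[l==k][:,:2]*1000; print(len(pt),cv2.minAreaRect(pt.astype(np.float32)))
p0=cv2.imread("pics/top0.png"); P=cloud(calibration("top"),np.load("top0.npy")); z=P[280:310,405:430];B=p0[280:310,405:430].astype(int); m=(B.max(-1)<40)&(z[...,2]>.096)
pt=z[m][:,:2]*1000; print(len(pt),cv2.minAreaRect(pt.astype(np.float32)))
cv2.imwrite("pics/e.png",np.hstack([cv2.resize(p[60:160,220:340],(400,333),interpolation=cv2.INTER_CUBIC),cv2.resize(q[210:310,235:355],(400,333),interpolation=cv2.INTER_CUBIC)]))
```

```text
pos [ 0.5065 -0.2672  0.3426] yaw 104.1 shift cm [1.45 8.61 0.5 ] turn 1.381 t 17.15 F [-0.1 -0.7  0.3]
32 ((473.60540771484375, -186.20516967773438), (19.521690368652344, 16.575878143310547), 24.433063507080078)
85 ((442.8572998046875, -77.53001403808594), (22.288379669189453, 247.27215576171875), 13.90917682647705)
```

View pics/e.png

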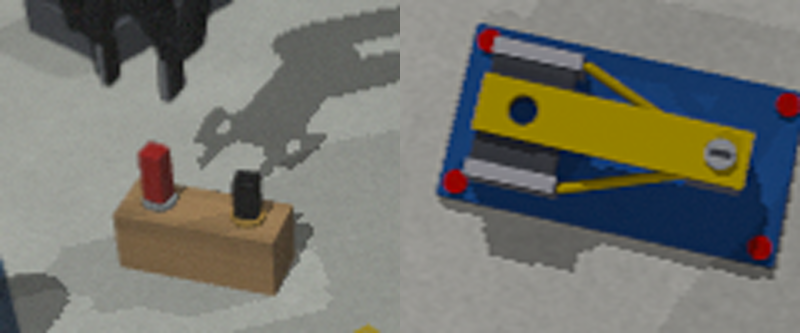

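The drift stands upright in its well and the bar is now in line (top crop, hole at about (522,108)). Next, the bolt.

Call:
arm_command --plan '[[[0.4, 2.5, 0, 0, 0, -0.08], [0.8, 5.5, 0, 0, 0, -0.17], [1.3, 8.5, 0, 0, 0, -0.17], [1.3, 8.5, 2, 0, 0, -0.17], [1.3, 8.5, 4, 0, 0, -0.17], [1.3, 8.5, 4, 0, 0, -0.17], [1.3, 8.5, 4, 0, 0, -0.17]]]'

```text
t: 17.83
tool_pos: [0.4714, -0.1867, 0.2953]
tool_rot: [0.648, -3.07, -0.006]
contact_force: [0.4, -0.3, 0.2]
opening: 0.0507
grip_force: 0.0
```

Run:
```python
from h import *
go([.473,-.188,.245],114)
```

```text
pos [ 0.4714 -0.1867  0.2953] yaw 113.9 shift cm [-0.11 -0.2   5.03] turn -0.003 t 17.83 F [ 0.4 -0.3  0.2]
```

Call:
arm_command --plan '[[[-0.1, -0.15, 1.5, 0, 0, 0], [-0.1, -0.15, 3.5, 0, 0, 0], [-0.1, -0.15, 5, 0, 0, 0], [-0.1, -0.15, 5, 0, 0, 0], [-0.1, -0.15, 5, 0, 0, 0]]]'

```text
t: 18.25
tool_pos: [0.4738, -0.1885, 0.2477]
tool_rot: [0.648, -3.073, -0.001]
contact_force: [0.4, 0.4, 0.1]
opening: 0.0514
grip_force: 0.0
```

Call:
arm_command --plan '[[[0, 0, 0, 0, 0, 0], [0, 0, 0, 0, 0, 0], [0, 0, 0, 0, 0, 0], [0, 0, 0, 0, 0, 0], [0, 0, 0, 0, 0, 0]]]' --gripper 1 --force 60

```text
t: 18.67
tool_pos: [0.4745, -0.1887, 0.2496]
tool_rot: [-0.648, 3.071, -0.004]
contact_force: [-0.1, -0.0, 5.6]
opening: 0.021
grip_force: 59.8
```

Call:
arm_command --plan '[[[0, 0, -1, 0, 0, 0], [0, 0, -2.5, 0, 0, 0], [0, 0, -5, 0, 0, 0], [0, 0, -8.5, 0, 0, 0], [0, 0, -8.5, 0, 0, 0], [0, 0, -8.5, 0, 0, 0]]]'

```text
t: 19.17
tool_pos: [0.4743, -0.1885, 0.3357]
tool_rot: [-0.648, 3.07, -0.005]
contact_force: [-0.6, 0.1, -2.0]
opening: 0.021
grip_force: 59.0
```

Run:
```python
from h import *
go([.5778,.1452,.335])
```

```text
pos [ 0.4743 -0.1885  0.3357] yaw 113.9 shift cm [-22.96  26.34   0.03] turn None t 19.17 F [-0.6  0.1 -2. ]
```

Call:
arm_command --plan '[[[-2.2, 2.5, 0, 0, 0, 0], [-23, 26.3, 0, 0, 0, 0], [-23, 26.3, 0, 0, 0, 0], [-23, 26.3, 0, 0, 0, 0], [-23, 26.3, 0, 0, 0, 0], [-23, 26.3, 0, 0, 0, 0], [-23, 26.3, 0, 0, 0, 0], [-23, 26.3, 0, 0, 0, 0], [-23, 26.3, 0, 0, 0, 0], [-23, 26.3, 0, 0, 0, 0], [-23, 26.3, 0, 0, 0, 0], [-23, 26.3, 0, 0, 0, 0]]]'

```text
t: 20.17
tool_pos: [0.5772, 0.1449, 0.3309]
tool_rot: [0.649, -3.07, 0.0]
contact_force: [0.1, 0.3, -1.2]
opening: 0.0209
grip_force: 59.1
```

Call:
arm_command --plan '[[[0, 0, 0, 0, 0, 0], [0, 0, 0, 0, 0, 0], [0, 0, 0, 0, 0, 0], [0, 0, 0, 0, 0, 0]]]'

```text
t: 20.5
tool_pos: [0.5777, 0.1444, 0.3328]
tool_rot: [-0.647, 3.074, -0.0]
contact_force: [0.5, 0.0, -1.1]
opening: 0.021
grip_force: 59.1
```

Run:
```python
from h import *
go([.5778,.1452,.305])
p,d=get_image("scene"); cv2.imwrite("pics/f.png",cv2.resize(p[150:210,340:400],(600,600),interpolation=cv2.INTER_CUBIC))
```

```text
pos [0.5777 0.1444 0.3328] yaw 113.8 shift cm [-0.04  0.07  2.78] turn None t 20.5 F [ 0.5  0.  -1.1]
```

View pics/f.png

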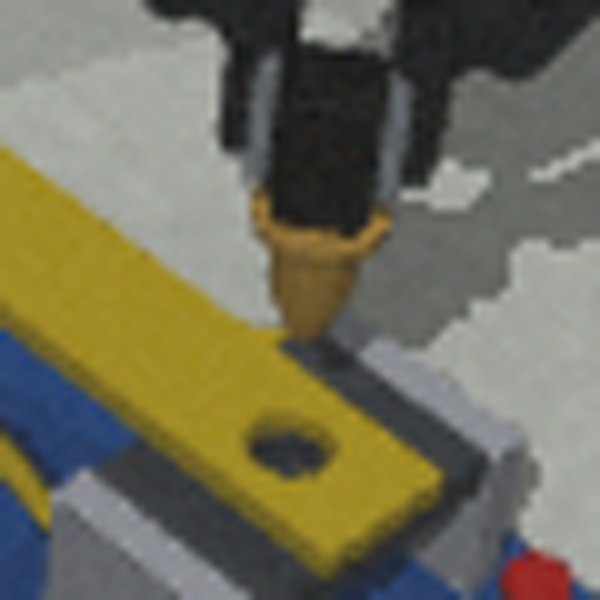

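Scene crop: the bolt tip's centre is near pixel (370.6,182.8) and the bar hole at (369.1,194.3). I'll check the alignment.

Run:
```python
from h import *
c=calibration("scene")
y0=np.array([.5622,.0755]); a=-.162; A=np.array([[np.cos(a),np.sin(a)],[-np.sin(a),np.cos(a)]])
f=lambda uv,z: (A@(onplane(c,uv,z)[0,:2]-y0)*1000).round(1)
print('tip',f((370.6,182.8),.107),'hole',f((369.1,194.3),.0705),'tool',(A@(np.array(get_obs()['tool_pos'][:2])-y0)*1000).round(1))
```

```text
tip [ 1.1 69.4] hole [ 2.7 71.1] tool [ 4.2 70.7]
```

Call:
arm_command --plan '[[[-0.02, 0.07, 1, 0, 0, 0], [-0.02, 0.07, 2.5, 0, 0, 0], [-0.02, 0.07, 2.8, 0, 0, 0], [-0.02, 0.07, 2.8, 0, 0, 0], [-0.02, 0.07, 2.8, 0, 0, 0]]]'

```text
t: 20.97
tool_pos: [0.5776, 0.146, 0.3043]
tool_rot: [0.649, -3.073, -0.0]
contact_force: [-0.0, 0.0, -0.6]
opening: 0.0212
grip_force: 59.1
```

Call:
arm_command --plan '[[[-0.07, -0.05, 0.4, 0, 0, 0], [-0.07, -0.05, 0.8, 0, 0, 0], [-0.07, -0.05, 1.1, 0, 0, 0], [-0.07, -0.05, 1.1, 0, 0, 0]]]'

```text
t: 21.3
tool_pos: [0.5783, 0.1458, 0.2929]
tool_rot: [0.649, -3.073, -0.0]
contact_force: [0.1, -0.4, -1.5]
opening: 0.0208
grip_force: 59.1
```

Call:
arm_command --plan '[[[0, 0, 0.1, 0, 0, 0], [0, 0, 0.3, 0, 0, 0], [0, 0, 0.4, 0, 0, 0], [0, 0, 0.4, 0, 0, 0]]]'

```text
t: 21.63
tool_pos: [0.5785, 0.1458, 0.2894]
tool_rot: [0.649, -3.073, -0.0]
contact_force: [-0.3, -0.9, -1.7]
opening: 0.0212
grip_force: 59.1
```

Call:
arm_command --plan '[[[0, 0, 0.1, 0, 0, 0], [0, 0, 0.2, 0, 0, 0], [0, 0, 0.3, 0, 0, 0], [0, 0, 0.3, 0, 0, 0]]]'

```text
t: 21.97
tool_pos: [0.5785, 0.1458, 0.2864]
tool_rot: [0.649, -3.073, -0.0]
contact_force: [-0.2, 0.8, -1.4]
opening: 0.0211
grip_force: 59.1
```

Call:
arm_command --plan '[[[0, 0, 0.1, 0, 0, 0], [0, 0, 0.2, 0, 0, 0], [0, 0, 0.3, 0, 0, 0], [0, 0, 0.3, 0, 0, 0]]]'

```text
t: 22.3
tool_pos: [0.5784, 0.1458, 0.2834]
tool_rot: [0.649, -3.073, -0.0]
contact_force: [-0.4, -1.0, -0.0]
opening: 0.0208
grip_force: 59.1
```

Call:
arm_command --plan '[[[0, 0, 0.1, 0, 0, 0], [0, 0, 0.15, 0, 0, 0], [0, 0, 0.15, 0, 0, 0]]]'

```text
t: 22.55
tool_pos: [0.5785, 0.1458, 0.2821]
tool_rot: [0.649, -3.074, -0.0]
contact_force: [-0.7, -0.3, -1.6]
opening: 0.0206
grip_force: 59.1
```

Call:
arm_command --plan '[[[0, 0, 0.1, 0, 0, 0], [0, 0, 0.15, 0, 0, 0], [0, 0, 0.15, 0, 0, 0]]]'

```text
t: 22.8
tool_pos: [0.5785, 0.1458, 0.2805]
tool_rot: [0.649, -3.074, -0.0]
contact_force: [-0.0, -0.8, -0.5]
opening: 0.021
grip_force: 59.1
```

Call:
arm_command --plan '[[[0, 0, 0.1, 0, 0, 0], [0, 0, 0.2, 0, 0, 0], [0, 0, 0.2, 0, 0, 0]]]'

```text
t: 23.05
tool_pos: [0.5785, 0.1458, 0.2785]
tool_rot: [0.649, -3.074, -0.0]
contact_force: [0.4, -0.8, -1.5]
opening: 0.0211
grip_force: 59.1
```

Call:
arm_command --plan '[[[0, 0, 0.1, 0, 0, 0], [0, 0, 0.2, 0, 0, 0], [0, 0, 0.2, 0, 0, 0]]]'

```text
t: 23.3
tool_pos: [0.5785, 0.1458, 0.2765]
tool_rot: [0.649, -3.074, -0.0]
contact_force: [0.5, 0.3, -1.6]
opening: 0.0208
grip_force: 59.1
```

Call:
arm_command --plan '[[[0, 0, 0.1, 0, 0, 0], [0, 0, 0.2, 0, 0, 0], [0, 0, 0.2, 0, 0, 0]]]'

```text
t: 23.55
tool_pos: [0.5785, 0.1458, 0.2745]
tool_rot: [0.649, -3.074, -0.0]
contact_force: [1.5, 0.1, -1.5]
opening: 0.0207
grip_force: 59.1
```

Call:
arm_command --plan '[[[0, 0, 0.1, 0, 0, 0], [0, 0, 0.15, 0, 0, 0], [0, 0, 0.15, 0, 0, 0]]]'

```text
t: 23.8
tool_pos: [0.5785, 0.1458, 0.273]
tool_rot: [0.649, -3.074, -0.0]
contact_force: [0.2, -0.2, -1.7]
opening: 0.0208
grip_force: 59.1
```

Free running, so I'll continue down.

Call:
arm_command --plan '[[[0, 0, 0.1, 0, 0, 0], [0, 0, 0.2, 0, 0, 0], [0, 0, 0.3, 0, 0, 0], [0, 0, 0.3, 0, 0, 0]]]'

```text
t: 24.13
tool_pos: [0.5785, 0.1458, 0.27]
tool_rot: [0.649, -3.074, -0.0]
contact_force: [-0.8, 0.3, -1.4]
opening: 0.021
grip_force: 59.1
```

Call:
arm_command --plan '[[[0, 0, 0.1, 0, 0, 0], [0, 0, 0.2, 0, 0, 0], [0, 0, 0.3, 0, 0, 0], [0, 0, 0.3, 0, 0, 0]]]'

```text
t: 24.47
tool_pos: [0.5785, 0.1458, 0.2669]
tool_rot: [0.649, -3.074, -0.0]
contact_force: [-0.5, 0.7, -1.0]
opening: 0.0206
grip_force: 59.1
```

Call:
arm_command --plan '[[[0, 0, 0.1, 0, 0, 0], [0, 0, 0.2, 0, 0, 0], [0, 0, 0.3, 0, 0, 0], [0, 0, 0.3, 0, 0, 0]]]'

```text
t: 24.8
tool_pos: [0.5785, 0.1458, 0.2639]
tool_rot: [0.649, -3.074, -0.0]
contact_force: [-0.6, 1.8, -0.9]
opening: 0.0211
grip_force: 59.1
```

Call:
arm_command --plan '[[[0, 0, 0.1, 0, 0, 0], [0, 0, 0.15, 0, 0, 0], [0, 0, 0.15, 0, 0, 0]]]'

```text
t: 25.05
tool_pos: [0.5785, 0.1458, 0.2625]
tool_rot: [0.649, -3.074, -0.0]
contact_force: [-1.3, 0.9, -1.4]
opening: 0.0208
grip_force: 59.1
```

Call:
arm_command --plan '[[[0, 0, 0.1, 0, 0, 0], [0, 0, 0.15, 0, 0, 0], [0, 0, 0.15, 0, 0, 0]]]'

```text
t: 25.3
tool_pos: [0.5786, 0.1458, 0.2621]
tool_rot: [0.649, -3.073, -0.0]
contact_force: [-4.2, 0.5, 5.3]
opening: 0.0209
grip_force: 59.8
```

The bolt seats at z = 0.2621, exactly as predicted. Releasing and retreating.

Call:
arm_command --plan '[[[0, 0, 0.03, 0, 0, 0], [0, 0, 0, 0, 0, 0], [0, 0, 0, 0, 0, 0]]]'

```text
t: 25.55
tool_pos: [0.5786, 0.1459, 0.2621]
tool_rot: [0.649, -3.074, -0.0]
contact_force: [-3.9, 0.7, 5.8]
opening: 0.0207
grip_force: 59.9
```

Call:
arm_command --plan '[[[0, 0, 0, 0, 0, 0], [0, 0, 0, 0, 0, 0], [0, 0, 0, 0, 0, 0], [0, 0, 0, 0, 0, 0]]]' --gripper -0.2

```text
t: 25.88
tool_pos: [0.5787, 0.1457, 0.261]
tool_rot: [-0.649, 3.073, -0.0]
contact_force: [-0.8, -0.2, -0.3]
opening: 0.0515
grip_force: 0.0
```

Call:
arm_command --plan '[[[0, 0, -1, 0, 0, 0], [0, 0, -3, 0, 0, 0], [0, 0, -6, 0, 0, 0], [0, 0, -10, 0, 0, 0], [0, 0, -14, 0, 0, 0], [0, 0, -14, 0, 0, 0], [0, 0, -14, 0, 0, 0], [0, 0, -14, 0, 0, 0]]]'

```text
t: 26.55
tool_pos: [0.5784, 0.1458, 0.4017]
tool_rot: [-0.649, 3.073, -0.0]
contact_force: [-0.1, -0.6, -0.8]
opening: 0.0512
grip_force: 0.0
```

Run:
```python
from h import *
o=get_obs(); print(o['t'],o['tool_pos'],o['contact_force'])
p,d=get_image("scene"); cv2.imwrite("pics/g.png",cv2.resize(p[70:280,200:410],(600,600),interpolation=cv2.INTER_CUBIC))
P=cloud(calibration("scene"),d)
B=p[150:215,340:400].astype(int); z=P[150:215,340:400]; k=(B.max(-1)<45)&(z[...,2]>.085)&(z[...,2]<.13); print('head top z',np.percentile(z[...,2][k],[5,50,95]).round(4),k.sum())
```

```text
26.55 [0.57843199 0.1457718  0.40165052] [-0.05178171 -0.60755845 -0.8469972 ]
head top z [0.0873 0.1077 0.1151] 123
```

View pics/g.png

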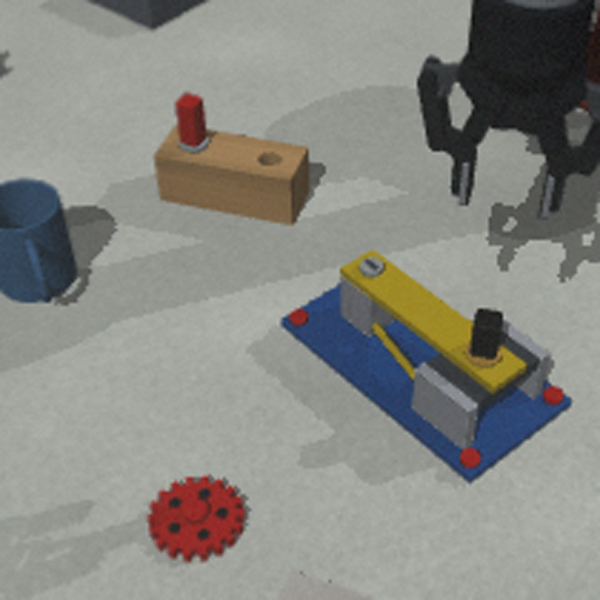

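The bolt is seated with its flange on the bar at crop (485,355). The drift stands in the rack at (190,120), nothing else has moved, and the gripper is clear and empty.

```bash
python3 -c "
from station import *
print(finish_job())"
```

```text
the job is handed in; nothing more can be done
None
```

The drift went fully home and drew the bar into line; it is back in its rack well, the bolt is fully seated through both holes, and the job was handed in at about 27 s with the gripper empty and clear (highest force read on the model about 9 N).

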